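# Seal the cartridges and start the station

## Task

Make sure all four cartridge lids in the open station are pressed fully home, then shut the clear cover and press it down flat on the rim. Then take the stylus from its stand, push the small recessed button on the control box fully down with it for a moment, and put the stylus back upright in its stand with its flange resting on top. Do not press the big power button, and leave everything else on the bench where it is.

Things in the scene. Friction and masses are not known exactly. Their poses are not given: they have to be found in the camera images.
- unit: Cartridge station: fixed white open-topped box, 150 (x) x 210 (y) x 85 mm high, walls 6 mm. Origin at the centre of its underside; its -x side is the front, +x the hinge side. Four identical cartridges stand in a row along its y inside the well, 46 mm apart, their lids on its line x = -6 mm.
- cover (a joint): Station's flat clear hinged cover, angle in rad: 0 = shut flat on the rim, 1.57 = upright. 150 mm from hinge to front edge, 210 wide, 6 thick; a grey tab 22 long, 60 wide, 8 thick beyond the middle of its front edge. Hinge line along the station's y at its x +75 mm, 85 mm above the bench, in the plane of the cover's underside. Stiff hinge: it stays where left (3 N at the tab moves it).
- start (a joint): Small recessed white spring button of the control box, 14 mm in diameter: travel in m pressed down, 0 = released, 0.005 = fully down (about 5 N).
- start_top (a point): Centre of the recessed button's top face (moves with it). Released it lies 8 mm below the control box's top, at the bottom of a round opening of 16 mm diameter, too small for a finger.
- control_box: Fixed grey control box, 90 (x) x 110 (y) x 50 mm high; origin at the centre of its underside. The recessed button is at its x -5, y -27 mm; the big raised power button at x -5, y +28 mm.
- power (a joint): Big raised power button (28 mm diameter) on the control box: travel in m pressed, 0 = released, 0.006 = fully down. Not to be pressed.
- stylus: Hand stylus, loose, 126 mm long; origin at its tip, z along it towards the handle's end. Steel shaft of 6 mm diameter from 0 to 42 mm, grey flange of 32 mm diameter from 42 to 46 mm, round grey handle of 18 mm diameter from 46 to 126 mm. It starts upright in its stand, tip down.
- stand: Fixed white stylus stand, block of 60 x 60 x 45 mm; origin at the centre of its underside. A vertical 16 mm hole, chamfered 4 mm, runs through its middle; the stylus's flange rests on its top.
- reagent_bottle: Bystander: amber bottle, 42 mm diameter, 115 mm tall, standing beside the stylus stand (75 to 85 mm from the hole, any direction). Origin under its centre.
- jar: Bystander: small white jar, 36 mm diameter, 60 mm tall, beside the control box. Origin under its centre.
- vial: Bystander: clear vial with white cap, 24 mm diameter, 50 mm tall, close to the station's left (+y) side. Origin under its centre.
- pot: Bystander: white screw pot, 30 mm diameter, 35 mm tall, close to the station's right (-y) side. Origin under its centre.
- marker: Bystander: black marker pen, 120 x 15 x 15 mm, lying behind the station. Origin under it.
- tip_box: Bystander: pipette-tip box, 85 x 120 x 72 mm. Origin under its centre.
- card_box: Bystander: small cardboard box, 100 x 70 x 45 mm. Origin under its centre.
- lid_a (a joint): Push-on lid of cartridge a: height in m by which it stands proud, 0 = fully home, at most 0.010. A tight fit: it takes about 6 N to push it down, and it stays where it is left.
- lid_a_top (a point): Centre of the top face of that lid (moves with it); the lid is white, 36 (station x) x 34 (station y) x 8 mm. Fully home its top is 64 mm above the bench, 21 mm below the station's rim.
- lid_b (a joint): Push-on lid of cartridge b: height in m by which it stands proud, 0 = fully home, at most 0.010. A tight fit: it takes about 6 N to push it down, and it stays where it is left.
- lid_b_top (a point): Centre of the top face of that lid (moves with it); the lid is white, 36 (station x) x 34 (station y) x 8 mm. Fully home its top is 64 mm above the bench, 21 mm below the station's rim.
- lid_c (a joint): Push-on lid of cartridge c: height in m by which it stands proud, 0 = fully home, at most 0.010. A tight fit: it takes about 6 N to push it down, and it stays where it is left.
- lid_c_top (a point): Centre of the top face of that lid (moves with it); the lid is white, 36 (station x) x 34 (station y) x 8 mm. Fully home its top is 64 mm above the bench, 21 mm below the station's rim.
- lid_d (a joint): Push-on lid of cartridge d: height in m by which it stands proud, 0 = fully home, at most 0.010. A tight fit: it takes about 6 N to push it down, and it stays where it is left.
- lid_d_top (a point): Centre of the top face of that lid (moves with it); the lid is white, 36 (station x) x 34 (station y) x 8 mm. Fully home its top is 64 mm above the bench, 21 mm below the station's rim.
Not all that is in view belongs to the job. Leave any red look-alike of the stand alone.

How it is judged (in metres and radians):
On the way, in this order (a step that is already met when the one before it is completed fails the run):
1. all four lids pressed fully home (within 2 mm) while the cover is still open (over 0.7 rad) (value of joint each of lid_a, lid_b, lid_c, lid_d below 0.002 m and value of joint cover above 0.7 rad), for 0.2 s.
2. cover shut flat (below 0.035 rad) (value of joint each of lid_a, lid_b, lid_c, lid_d below 0.002 m and value of joint cover below 0.035 rad), for 0.2 s.
3. recessed button pushed down by more than 3.5 mm of its 5 mm with the stylus (value of joint cover below 0.035 rad and value of joint start above 0.0035 m and contact force between stylus and control_box above 1 N), for 0.1 s.
At the end, for the whole second after the job is handed in: All four lids within 2 mm of home, cover below 0.035 rad, recessed button released (under 2 mm), stylus back in its stand and at rest: tip within 10 mm of the hole's axis, flange on the stand to within 5 mm, upright within 0.12 rad (all of step 2 and value of joint start below 0.002 m and horizontal distance between stylus and stand below 0.01 m and height (world z) of stylus below 0.008 m and angle between stylus's own z axis and vertical below 0.12 rad and linear speed of stylus below 0.02 m/s); the robot touches nothing.
It fails at once if the big power button is pressed more than 3 mm (value of joint power above 0.003 m).
It fails at once if a bystander (bottle, jar, marker, tip box, cardboard box, vial, pot) is moved by more than 25 mm (distance of any of reagent_bottle, jar, marker, tip_box, card_box, vial, pot from where it was at the start of the episode above 0.025 m).
It fails at once if the bottle or the jar is tipped over (angle between any of reagent_bottle, jar's own z axis and vertical above 0.5 rad).
It also fails if it takes over 72 s, if anything falls off the work surface, if the arm or the gripper's body presses on something with over 40 N, if the wrist force passes 120 N, or if a joint passes its speed limit or range.

## Robot

A 6-joint arm with a two-finger parallel gripper is mounted at the origin on the work surface. World frame = base frame: x ahead of the robot, y to its left, z up, the work surface at z = 0. Lengths are in m, angles in degrees, forces in N, time in s.
With the tool pointing down it reaches from about 0.275 to 0.775 m from the base axis. Payload 14.6 kg.
Tool frame: the origin (TCP) lies between the finger pads; the fingertips stand 14 mm ahead of it and the grasp point (between the pads) lies 5 mm behind it; z points along the fingers, y is the line along which they close (so a half turn about z gives the same grasp; the last joint's range is limited). The gripper opens to 85 mm and grips with 20 to 120 N. Pads are 22 mm wide; open, the fingers measure 114 mm over their backs; the gripper's body (76 mm by 85 mm) begins 54 mm behind the grasp point. The pads swing forward as they close: fully open they stand 13 mm farther back than shut.
Start: joints at [60.659, 15.075, -2.767, 72.158, 0, 81.102], TCP at [0.183, 0.492, 0.21] pointing down, gripper open.
Joint ranges: [-151.79, 151.79], [-50.71, 97.33], [-67.44, 78.34], [-121.81, 120.89], [-77.56, 73.72], [-180, 180]. Speed limits (degrees/s): [108.29, 108.29, 147.25, 159.86, 180, 180].

## Interface

Orientations are given as [roll, pitch, yaw] about the fixed x, y, z axes, in that order (R = Rz(yaw) Ry(pitch) Rx(roll)).
In Python, from workcell import r, eyes, workorder gives the robot as it stands. The module is installed in compiled form; this text tells all that it offers.
- The arm moves only by the tool send_rows, never from a script. Its argument "deltas" is a list of rows, each a list of 3 entries, a list of its own where there are three numbers: the opening, from -1 (shut) to 1 (fully open), then the shift along the tool's x, y, z each as a share of 40 mm, from -1 to 1, then the turn about the tool's z as a share of 1.5 rad, from -1 to 1. In form: [[claw, [dx, dy, dz], yaw], ...]. A call has 1 to 20 rows; each row shifts and turns the commanded pose from where the row before left it, along the tool's axes as they then stand; what a row does not reach is not made up. A row lasts 1/12 s, in which the tool goes at most 41.7 mm and 7.16 degrees, less where a joint would pass 70% of its speed; a pose out of reach is approached as far as the arm can. A call with a number of a shift or a turn outside -1 to 1 is refused whole. A call with a gripper value outside its range is refused whole. The fingers move at their own pace and stop on an object; "squeeze" is the grip in N (left out, the last holds). Time passes only in rows, so rows that do not move let the fingers close. It gives the time, the measured TCP pose, the force, the opening and the grip force at its end, in the units of the state.
- r.sense(): the state, without advancing time (a new reading comes with each control period).
- eyes.grab_frame(name): name is "scene" or "top"; returns a dict with "color" (400x640x3 uint8, red, green, blue), "range_z" (400x640 float32, m along the optical axis (not along the pixel's ray), 0 where there is no reading), "mtx" (3x3 intrinsics, pixels), "world_from_camera" (4x4, takes a point from camera to world coordinates). Camera axes: x right, y down, z forward; pixel columns grow to the right and rows downward; lengths in m; the calibration is good to about 2 mm. A picture is of the moment at which its call begins.
- workorder.job_done(): hands the job in; it is judged then, once.
The state is a dict: "time_s": time; "q": joint angles; "qvel": joint speeds; "effort": joint torques, N m; "position": TCP position; "eef_rot": TCP orientation; "force": force on the tool from outside, world axes, zero at the start; "torque": the same for the moment, N m; "finger_gap": finger opening in m; "grasp_force": force on a finger pad.
Only numpy, scipy, OpenCV 4.12 (cv2) and the standard library are available. Lean on these libraries where they do the work, as an engineer would, in place of code of your own. Each camera call takes 0.05 s, during which the arm holds its last target. There are 200 camera calls.

## Working session

There is one attempt and no reset: what is moved stays moved. The work goes in short steps, Python scripts to look and compute and a tool call to move; the robot and the scene stay as the last step left them, time stands still between calls to the robot, and variables do not carry over. Pictures are saved under pics/ and viewed, at most 10 in all, crops included, and the job is handed in when it is done.

Besides the shell and the picture viewer there is one more tool, called after "Call:" by a JSON object that holds its "fn" and its "kwargs". send_rows: Moves the arm, as the interface text tells. Shift numbers are shares of 40 mm and turn numbers shares of 1.5 rad, none past 1 either way. Its arguments: {"type":"object","properties":{"deltas":{"type":"array"},"squeeze":{"type":"number"}},"required":["deltas"]}

```bash
mkdir -p pics; cat > h.py <<'E'
import numpy as np, cv2
from workcell import r, eyes, workorder
def grab(n):
    f=eyes.grab_frame(n); np.savez('%s.npz'%n,**f); return f
def load(n): return dict(np.load('%s.npz'%n))
def cloud(f):
    K=f['mtx'];z=f['range_z'];v,u=np.mgrid[:z.shape[0],:z.shape[1]]
    P=np.stack([(u-K[0,2])/K[0,0]*z,(v-K[1,2])/K[1,1]*z,z],-1)
    T=f['world_from_camera'];W=P@T[:3,:3].T+T[:3,3];W[z==0]=np.nan
    return W
def ray(f,u,v,h):
    K=f['mtx'];T=f['world_from_camera'];d=T[:3,:3]@np.array([(u-K[0,2])/K[0,0],(v-K[1,2])/K[1,1],1.]);o=T[:3,3]
    return o+d*(h-o[2])/d[2]
def save(f,n,crop=None,s=1):
    c=f['color'][:,:,::-1]
    if crop: c=c[crop[1]:crop[3],crop[0]:crop[2]]
    cv2.imwrite('pics/'+n,cv2.resize(c,None,fx=s,fy=s,interpolation=cv2.INTER_CUBIC))
E
python3 - <<'E'
from h import *
for n in('scene','top'):
    f=grab(n); save(f,n+'0.png',s=1.25); print(n,f['world_from_camera'].round(3).tolist(),f['mtx'].round(1).tolist())
s=r.sense();print({k:np.round(v,3).tolist() for k,v in s.items()})
E
```

```text
scene [[0.989, -0.105, 0.102, 0.482], [-0.146, -0.702, 0.697, -0.715], [-0.002, -0.705, -0.709, 0.863], [0.0, 0.0, 0.0, 1.0]] [[427.0, 0.0, 323.7], [0.0, 427.0, 198.4], [0.0, 0.0, 1.0]]
top [[0.025, -0.995, 0.098, 0.444], [-1.0, -0.025, -0.002, 0.02], [0.005, -0.098, -0.995, 1.546], [0.0, 0.0, 0.0, 1.0]] [[471.9, 0.0, 318.3], [0.0, 471.9, 199.2], [0.0, 0.0, 1.0]]
{'time_s': 0.1, 'q': [60.66, 15.097, -2.799, 72.16, 0.001, 81.102], 'qvel': [-0.061, -0.144, 0.101, 0.015, 0.054, 0.141], 'effort': [0.005, -63.858, 38.506, 0.01, -0.0, -0.0], 'position': [0.183, 0.492, 0.21], 'eef_rot': [-179.945, -0.01, 159.558], 'force': [0.551, -0.45, -0.43], 'torque': [0.042, 0.033, -0.049], 'grasp_force': 0.0, 'finger_gap': 0.085}
```

View pics/scene0.png

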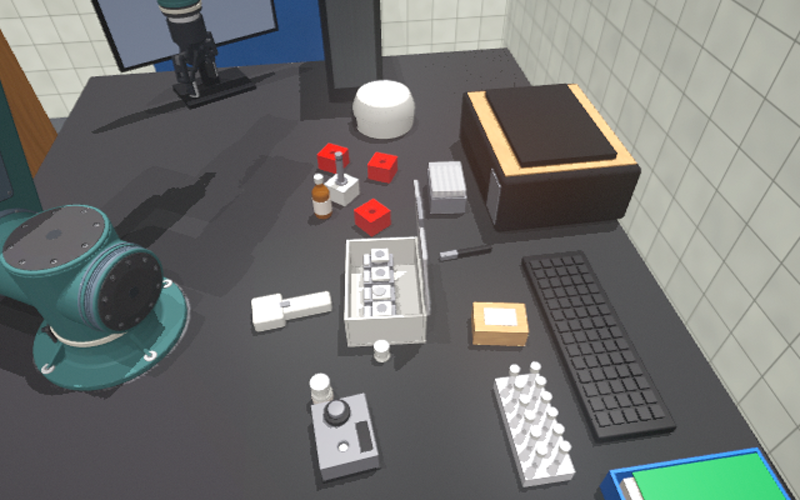

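View pics/top0.png

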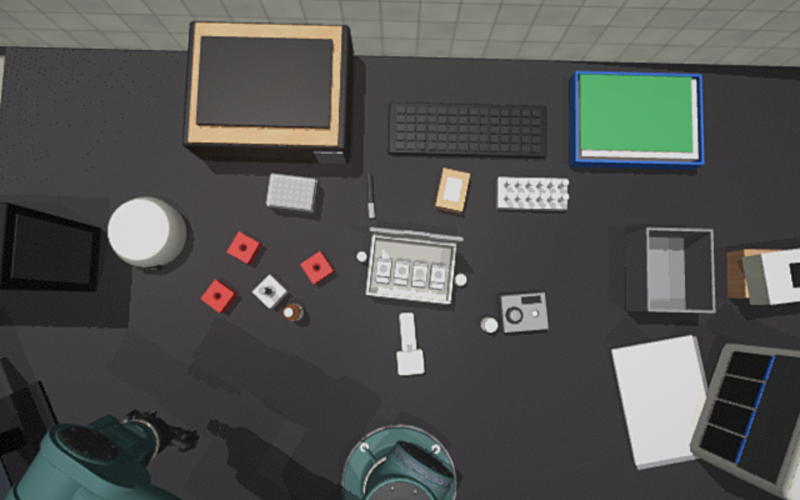

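The scene picture shows the station near (385,290), upright cover at (422,235), control box at (345,437), and stylus in the white stand at (342,185). Red look-alike stands sit at (333,158), (382,166) and (372,217). The top view shows station (410,270), control box (525,312), white stand (268,291), bottle (292,312). Only the white stand fits, because it holds the stylus.

```bash
cat > m.py <<'E'
from h import *
f=load('top');W=cloud(f);g=load('scene');V=cloud(g)
def box(C,x0,y0,x1,y1,z0,z1,s=1.25):
    m=np.zeros(C.shape[:2],bool);m[int(y0/s):int(y1/s),int(x0/s):int(x1/s)]=1
    return C[m&(C[...,2]>z0)&(C[...,2]<z1)]
def rect(n,P):
    (c,s,a)=cv2.minAreaRect(P[:,:2].astype(np.float32)*1000);print(n,np.round(c,1),np.round(s,1),round(a,1),len(P),'z',np.round(np.median(P[:,2])*1000,1))
rect('rim',box(W,360,220,470,310,.08,.09))
rect('rimS',box(V,335,230,440,350,.08,.09))
c=box(W,360,215,475,250,.11,.3);rect('coverT',c);print(c[:,2].max())
c=box(V,405,170,440,300,.1,.3);rect('coverS',c)
d=c.mean(0);print('plane n',np.linalg.svd(c-d)[2][2].round(3),d.round(3),c.min(0).round(3),c.max(0).round(3))
tb=c[c[:,2]>.24];rect('tabS',tb)
rect('ctl',box(W,495,285,555,340,.047,.053));rect('ctlS',box(V,305,390,385,480,.047,.053))
rect('power',box(W,495,285,555,340,.055,.09));rect('powerS',box(V,305,390,385,480,.055,.09))
rect('stand',box(W,245,270,292,312,.04,.048));rect('standS',box(V,320,170,362,210,.042,.048))
for n,C,b in(('stylusT',W,(250,272,290,302)),('stylusS',V,(325,145,355,200))):
    for lo,hi in((.046,.055),(.06,.12),(.12,.14)):
        P=box(C,*b,lo,hi)
        if len(P)>3: rect(n+str(lo),P)
rect('bottle',box(W,280,300,305,325,.09,.13));rect('bottleS',box(V,308,170,334,222,.09,.13));rect('jar',box(W,480,315,500,336,.05,.07));rect('pot',box(W,452,270,470,290,.02,.06));rect('vial',box(W,353,248,371,264,.02,.06))
# lids: white-ish regions 55..80 mm
P=W.copy();m=(W[...,2]>.058)&(W[...,2]<.078);mm=np.zeros_like(m);mm[184:236,298:366]=m[184:236,298:366]
n,l,st,ce=cv2.connectedComponentsWithStats(mm.astype(np.uint8))
for i in range(1,n):
    if st[i,4]>20: rect('lid',W[l==i])
save(f,'crop_st.png',(290,175,380,250),8) if 0 else None
a=cv2.resize(f['color'][175:250,285:375,::-1],(540,450),interpolation=cv2.INTER_CUBIC);b=cv2.resize(f['color'][190:270,150:270,::-1],None,fx=2.15,fy=2.15)
cv2.imwrite('pics/lids.png',a)
cc=np.vstack([cv2.resize(g['color'][105:195,240:330,::-1],(560,560))]);cv2.imwrite('pics/stand.png',cc)
E
python3 m.py
```

```text
rim [539.7 -17. ] [209.6 150.2] 85.1 392 z 84.2
rimS [544.9 -17.6] [214.7 159.8] 85.3 702 z 85.3
coverT [608.1 -23.1] [208.9   9.3] 85.3 384 z 230.4
0.26020918143946115
coverS [609.2 -25. ] [210.7  11.1] 86.1 459 z 233.4
plane n [-0.996  0.077 -0.036] [ 0.607 -0.054  0.211] [ 0.597 -0.13   0.101] [0.622 0.08  0.259]
tabS [607.8 -23.4] [64.6  7.9] 85.3 92 z 256.0
ctl [ 439.2 -305.8] [ 89.4 110.8] 5.7 512 z 49.7
ctlS [ 438.4 -293.9] [ 90.1 138.5] 6.2 1767 z 51.0
power [ 440.8 -291.5] [122.1  92.2] 88.3 189 z 62.7
powerS [ 442.1 -292.8] [ 51.2 141.8] 23.3 384 z 63.9
stand [475.5 341.1] [60.1 59.8] 49.8 224 z 44.2
standS [477.5 304.8] [136.9  94.2] 81.7 189 z 45.5
stylusT0.046 [475.9 338.6] [58.2 57. ] 51.5 89 z 47.7
stylusT0.06 [476.9 335.1] [16.4  6.1] 7.0 21 z 90.6
stylusT0.12 [475.5 340.3] [17.1 15.2] 88.8 33 z 128.4
stylusS0.046 [476.1 397.9] [203.9  71. ] 87.6 162 z 47.5
stylusS0.06 [459.4 300.3] [94.4 19.3] 65.6 123 z 82.9
stylusS0.12 [476.4 338.8] [14.3 15.7] 43.6 31 z 129.0
bottle [425.9 277.4] [18.2 20.7] 36.0 44 z 112.4
bottleS [424.7 276.8] [20.2 21.3] 42.9 72 z 109.4
jar [ 405.1 -218.8] [31.6 31. ] 3.5 93 z 58.5
pot [ 517.5 -144.4] [25.7 26.2] 4.2 63 z 33.1
vial [570.8 108.9] [21.  19.4] 88.9 43 z 49.7
lid [534.8  52.7] [53.9 34.5] 0.8 150 z 71.7
lid [531.3   7. ] [34.1 61.4] 85.1 155 z 65.7
lid [527.2 -38.5] [34.2 57.6] 85.3 141 z 63.8
lid [520.2 -83.9] [34.3 52.6] 85.3 147 z 67.0
```

View pics/stand.png

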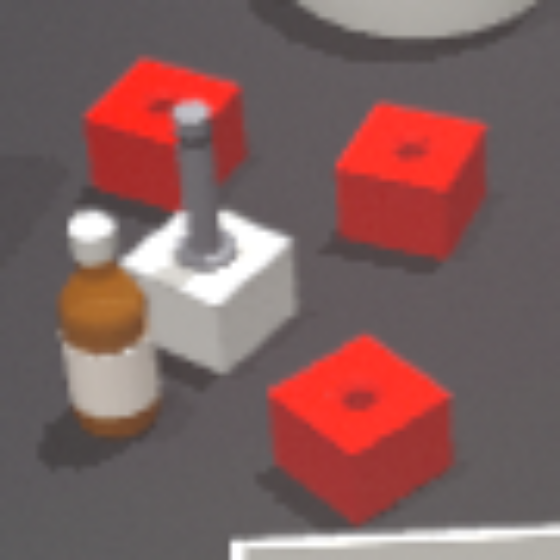

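View pics/lids.png

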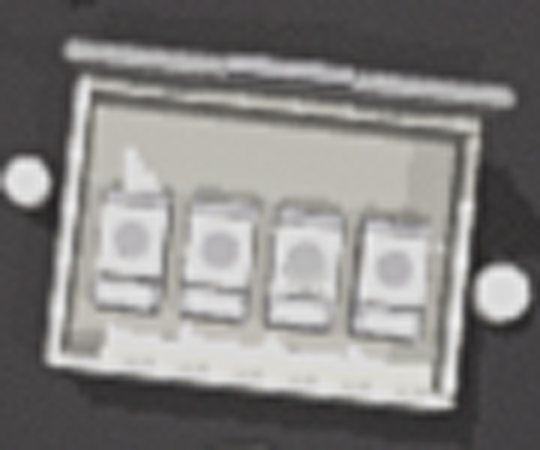

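The crop shows the stylus in the white stand, at crop pixel (205,250), with the red blocks empty. The lid crop shows the four lids in a row in the open well. Every measured size agrees with the description. The station centre is (540,-17) mm at yaw -4.9°, and the stand is at (475.5,341). I'm moving above the first lid, aligned with the station.

Call:
{"fn": "send_rows", "kwargs": {"deltas": [[-1, [0, 0, 0], -0.06], [-1, [0, 0, 0], -0.06], [-1, [0, 0, 0], -0.061], [-1, [-0.605, -0.637, 0], 0], [-1, [-0.605, -0.637, 0], 0], [-1, [-0.605, -0.637, 0], 0], [-1, [-0.605, -0.637, 0], 0], [-1, [-0.605, -0.637, 0], 0], [-1, [-0.605, -0.637, 0], 0], [-1, [-0.605, -0.637, 0], 0], [-1, [-0.605, -0.637, 0], 0], [-1, [-0.605, -0.637, 0], 0], [-1, [-0.605, -0.637, 0], 0], [-1, [-0.605, -0.637, 0], 0], [-1, [-0.605, -0.637, 0], 0], [-1, [-0.605, -0.637, 0], 0], [-1, [-0.605, -0.637, 0], 0], [-1, [-0.605, -0.637, 0], 0], [-1, [-0.605, -0.637, 0], 0]], "squeeze": 30}}

```text
time_s: 1.68
position: [0.5351, 0.0511, 0.2099]
eef_rot: [180.0, -0.0, 175.1]
force: [2.0, 1.0, -0.3]
finger_gap: -0.0002
grasp_force: 0.0
```

Call:
{"fn": "send_rows", "kwargs": {"deltas": [[-1, [0, 0, 0.8], 0], [-1, [0, 0, 0.8], 0], [-1, [0, 0, 0.8], 0], [-1, [0, 0, 0.5], 0], [-1, [0, 0, 0.2], 0], [-1, [0, 0, 0.1], 0], [-1, [0, 0, 0.1], 0], [-1, [0, 0, 0], 0], [-1, [0, 0, 0], 0]]}}

```text
time_s: 2.43
position: [0.5351, 0.0528, 0.079]
eef_rot: [180.0, 0.1, 175.1]
force: [-0.1, -0.5, -0.4]
finger_gap: -0.0005
grasp_force: 0.0
```

Call:
{"fn": "send_rows", "kwargs": {"deltas": [[-1, [0, 0, 0.05], 0], [-1, [0, 0, 0], 0], [-1, [0, 0, 0], 0]]}}

```text
time_s: 2.68
position: [0.5346, 0.0528, 0.0764]
eef_rot: [180.0, 0.0, 175.1]
force: [-0.1, 0.4, -0.4]
finger_gap: 0.0
grasp_force: 0.0
```

Call:
{"fn": "send_rows", "kwargs": {"deltas": [[-1, [0, 0, 0.05], 0], [-1, [0, 0, 0], 0], [-1, [0, 0, 0], 0]]}}

```text
time_s: 2.93
position: [0.5344, 0.0527, 0.074]
eef_rot: [-180.0, -0.0, 175.1]
force: [-0.8, -0.3, 0.2]
finger_gap: -0.0001
grasp_force: 0.0
```

```bash
python3 - <<'E'
from h import *
g=grab('scene');f=grab('top')
a=cv2.resize(g['color'][150:290,250:370,::-1],(514,600),interpolation=cv2.INTER_CUBIC);cv2.imwrite('pics/press1.png',a)
E
```

```text
(no output)
```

View pics/press1.png

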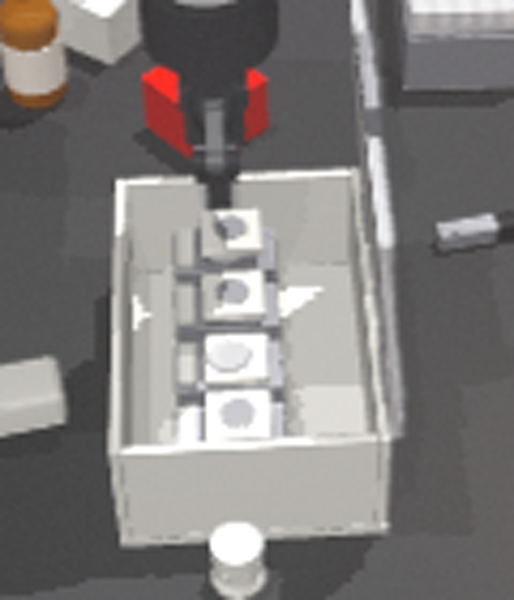

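```bash
python3 - <<'E'
from h import *
g=load('scene');f=load('top');V=cloud(g);W=cloud(f)
for cx,cy in((232,228),(233,293),(230,355),(238,413)):
    u,v=250+cx*120/514,150+cy*140/600; p=V[int(v)-2:int(v)+3,int(u)-2:int(u)+3].reshape(-1,3); print('lid',ray(g,u,v,.066).round(4),np.nanmedian(p,0).round(4))
for cx,cy in((220,200),(220,190),(222,170),(214,150),(215,120),(210,50)):
    u,v=250+cx*120/514,150+cy*140/600; print('finger',V[int(v),int(u)].round(4))
# scene rim corners check, station centre again
P=W.reshape(-1,3);m=(abs(P[:,0]-.54)<.1)&(abs(P[:,1]+.017)<.13)
Q=P[m&(P[:,2]>.0835)&(P[:,2]<.0865)]
# lid plateau heights in station frame
for n,C in(('T',W),('S',V)):
    P=C.reshape(-1,3);P=P[~np.isnan(P[:,0])]
    th=np.radians(-4.9);d=P[:,:2]-[.540,-.017];x=d@[np.cos(th),np.sin(th)];y=d@[-np.sin(th),np.cos(th)]
    for yc in(.069,.023,-.023,-.069):
        for xa,xb in((-.022,-.006),(-.006,.010)):
            k=(x>xa)&(x<xb)&(abs(y-yc)<.013)&(P[:,2]>.05); print(n,yc,xa,np.percentile(P[k,2],[10,50,90]).round(4),k.sum())
E
```

```text
lid [0.5429 0.0587 0.066 ] [0.5421 0.0498 0.0752]
lid [0.5374 0.0057 0.066 ] [0.5364 0.0044 0.0694]
lid [ 0.5303 -0.0412  0.066 ] [ 0.5288 -0.0401  0.0674]
lid [ 0.5299 -0.0834  0.066 ] [ 0.5284 -0.0857  0.0706]
finger [0.5346 0.0428 0.1093]
finger [0.5347 0.0397 0.1193]
finger [ 0.5319 -0.0092  0.1835]
finger [ 0.5283 -0.0013  0.1893]
finger [0.5322 0.0085 0.2016]
finger [0.5324 0.0127 0.2489]
T 0.069 -0.022 [0.5708 0.5728 0.5747] 97
T 0.069 -0.006 [0.5684 0.5715 0.5736] 92
T 0.023 -0.022 [0.5676 0.5845 0.5877] 94
T 0.023 -0.006 [0.5647 0.5769 0.5809] 89
T -0.023 -0.022 [0.0608 0.0646 0.0691] 42
T -0.023 -0.006 [0.0616 0.065  0.0694] 45
T -0.069 -0.022 [0.0647 0.0687 0.0729] 43
T -0.069 -0.006 [0.0629 0.068  0.0732] 43
S 0.069 -0.022 [0.0717 0.0777 0.5749] 107
S 0.069 -0.006 [0.0726 0.168  0.574 ] 127
S 0.023 -0.022 [0.201  0.3815 0.5765] 1079
S 0.023 -0.006 [0.2278 0.3982 0.5701] 976
S -0.023 -0.022 [0.0648 0.0672 0.069 ] 57
S -0.023 -0.006 [0.0633 0.0655 0.0684] 52
S -0.069 -0.022 [0.0681 0.0704 0.0722] 52
S -0.069 -0.006 [0.0682 0.0702 0.0719] 60
```

```bash
python3 - <<'E'
from h import *
s=r.sense();print({k:np.round(v,4).tolist() for k,v in s.items()})
g=grab('scene');f=grab('top');V=cloud(g);W=cloud(f)
for cx,cy in((220,200),(220,190),(222,170),(214,150),(215,120),(210,50)):
    u,v=250+cx*120/514,150+cy*140/600; print('finger',V[int(v),int(u)].round(4))
P=V.reshape(-1,3);k=(abs(P[:,0]-.535)<.03)&(P[:,1]>.0)&(P[:,1]<.1)&(P[:,2]>.09)
print(k.sum(),np.percentile(P[k,2],[0,2,5,10]))
a=cv2.resize(g['color'][100:290,250:370,::-1],(379,600),interpolation=cv2.INTER_CUBIC);cv2.imwrite('pics/press2.png',a)
E
```

```text
{'time_s': 3.0333, 'q': [-3.0568, 20.7344, -16.5042, 52.7635, -0.0008, 1.8283], 'qvel': [0.075, -0.0351, 0.0818, 0.0223, -0.0196, -0.0918], 'effort': [0.0041, -68.3765, 33.9837, -0.0047, -0.0003, -0.0], 'position': [0.5344, 0.0528, 0.0741], 'eef_rot': [-179.9991, -0.002, 175.115], 'force': [-0.4932, -0.1683, -0.6397], 'torque': [0.0279, -0.022, 0.0065], 'grasp_force': 0.0, 'finger_gap': 0.0002}
finger [0.5345 0.0413 0.1108]
finger [0.5349 0.0428 0.1162]
finger [ 0.5319 -0.0086  0.1829]
finger [ 0.5283 -0.0013  0.1892]
finger [0.5324 0.0108 0.1995]
finger [0.5326 0.0151 0.2469]
3299 [0.09798279 0.16008271 0.1939807  0.22731615]
```

View pics/press2.png

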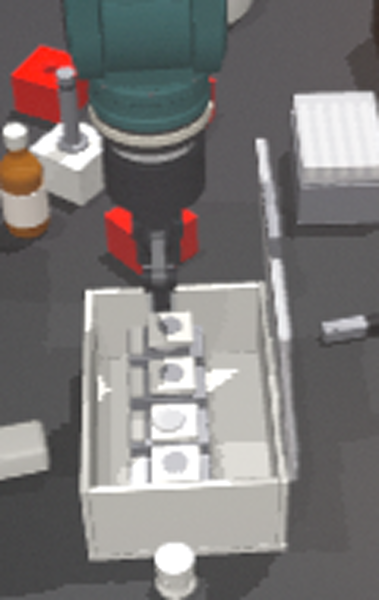

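The fingertip seems to stand at about z=0.10 while the TCP reads 0.074, and there is no contact, because lid d's top is at about 0.074. I'll go down by feel.

Call:
{"fn": "send_rows", "kwargs": {"deltas": [[-1, [0, 0, 0.15], 0], [-1, [0, 0, 0.15], 0], [-1, [0, 0, 0.1], 0], [-1, [0, 0, 0], 0]]}}

```text
time_s: 3.47
position: [0.5337, 0.0528, 0.0569]
eef_rot: [-180.0, -0.1, 175.1]
force: [-0.1, -0.8, 0.8]
finger_gap: -0.0002
grasp_force: 0.0
```

```bash
python3 - <<'E'
from h import *
g=grab('scene');V=cloud(g);print(r.sense()['position'],r.sense()['force'])
for v in range(150,206,3): print(v,V[v,299:304].round(3)[[0,2,4]].tolist(), g['color'][v,301].tolist())
E
```

```text
[0.53397027 0.05276052 0.05739615] [-0.07376989  0.31341455 -0.70958725]
150 [[0.534, 0.01, 0.282], [0.538, 0.012, 0.28], [0.542, 0.012, 0.28]] [177, 172, 160]
153 [[0.533, 0.011, 0.273], [0.538, 0.012, 0.272], [0.542, 0.012, 0.271]] [65, 64, 63]
156 [[0.534, 0.021, 0.257], [0.538, 0.022, 0.255], [0.543, 0.022, 0.254]] [157, 156, 155]
159 [[0.533, 0.015, 0.253], [0.537, 0.015, 0.252], [0.542, 0.016, 0.251]] [62, 63, 67]
162 [[0.532, 0.016, 0.243], [0.537, 0.017, 0.242], [0.542, 0.018, 0.241]] [61, 60, 63]
165 [[0.532, 0.014, 0.236], [0.536, 0.013, 0.236], [0.541, 0.015, 0.234]] [58, 59, 62]
168 [[0.532, 0.015, 0.226], [0.536, 0.016, 0.225], [0.541, 0.017, 0.224]] [62, 62, 65]
171 [[0.531, 0.015, 0.217], [0.536, 0.015, 0.217], [0.54, 0.013, 0.218]] [65, 63, 66]
174 [[0.531, 0.015, 0.208], [0.535, 0.015, 0.208], [0.54, 0.016, 0.206]] [62, 62, 64]
177 [[0.53, 0.014, 0.2], [0.535, 0.015, 0.198], [0.54, 0.017, 0.196]] [62, 61, 64]
180 [[0.53, 0.016, 0.189], [0.535, 0.015, 0.189], [0.539, 0.008, 0.195]] [96, 97, 100]
183 [[0.529, 0.008, 0.187], [0.534, 0.012, 0.183], [0.539, 0.012, 0.182]] [116, 116, 118]
186 [[0.529, 0.006, 0.18], [0.533, 0.003, 0.181], [0.54, 0.037, 0.148]] [130, 130, 134]
189 [[0.528, 0.001, 0.174], [0.532, -0.0, 0.175], [0.538, 0.008, 0.167]] [130, 130, 133]
192 [[0.527, -0.006, 0.172], [0.532, -0.009, 0.173], [0.536, -0.008, 0.172]] [131, 131, 132]
195 [[0.527, -0.005, 0.16], [0.531, -0.006, 0.161], [0.536, -0.005, 0.159]] [73, 72, 74]
198 [[0.529, 0.039, 0.107], [0.534, 0.04, 0.105], [0.539, 0.038, 0.106]] [62, 63, 65]
201 [[0.529, 0.038, 0.097], [0.534, 0.041, 0.093], [0.539, 0.039, 0.095]] [65, 64, 65]
204 [[0.529, 0.05, 0.074], [0.534, 0.047, 0.076], [0.539, 0.047, 0.076]] [115, 114, 116]
```

Call:
{"fn": "send_rows", "kwargs": {"deltas": [[-1, [0, 0, 0.2], 0], [-1, [0, 0, 0.15], 0], [-1, [0, 0, 0.05], 0], [-1, [0, 0, 0.0], 0]]}}

```text
time_s: 3.85
position: [0.5351, 0.0528, 0.0427]
eef_rot: [180.0, 0.1, 175.1]
force: [-1.6, -0.6, 14.4]
finger_gap: 0.0001
grasp_force: 7.1
```

Call:
{"fn": "send_rows", "kwargs": {"deltas": [[-1, [0, 0, 0.025], 0], [-1, [0, 0, 0], 0], [-1, [0, 0, 0], 0]]}}

```text
time_s: 4.1
position: [0.5352, 0.0527, 0.0425]
eef_rot: [-180.0, 0.1, 175.1]
force: [-7.5, 0.0, 31.2]
finger_gap: 0.0002
grasp_force: 15.5
```

```bash
cat > lids.py <<'E'
from h import *
g=grab('scene');V=cloud(g);s=r.sense();print(s['position'].round(4),s['force'].round(1),s['time_s'])
P=V.reshape(-1,3);P=P[~np.isnan(P[:,0])]
th=np.radians(-4.9);d=P[:,:2]-[.540,-.017];x=d@[np.cos(th),np.sin(th)];y=d@[-np.sin(th),np.cos(th)]
for yc in(.069,.023,-.023,-.069):
    k=(abs(x+.006)<.014)&(abs(y-yc)<.012)&(P[:,2]>.055)&(P[:,2]<.085); print(yc,np.percentile(P[k,2],[10,50,90]).round(4),k.sum())
k=(abs(x+.008)<.008)&(P[:,2]>.085)&(P[:,2]<.13)&(y>.03)
print('finger',P[k][np.argsort(P[k,2])[:6]].round(3).tolist())
v,u=250,200
save(g,'l%d.png'%int(s['time_s']*100),(255,140,360,290),4)
E
python3 lids.py
```

```text
[0.5351 0.0527 0.0425] [-6.9 -0.4 31.4] 4.15
0.069 [0.063  0.0671 0.0803] 53
0.023 [0.0668 0.0684 0.0704] 77
-0.023 [0.0645 0.0671 0.0694] 91
-0.069 [0.0686 0.0703 0.072 ] 94
finger [[0.541, 0.044, 0.085], [0.533, 0.038, 0.086], [0.536, 0.039, 0.088], [0.538, 0.038, 0.088], [0.531, 0.039, 0.089], [0.539, 0.04, 0.09]]
```

Call:
{"fn": "send_rows", "kwargs": {"deltas": [[-1, [0, 0, -0.5], 0], [-1, [0, 0, -0.8], 0], [-1, [0, 0, -0.5], 0], [-1, [0, 0, 0], 0]]}}

```text
time_s: 4.48
position: [0.5363, 0.0527, 0.1164]
eef_rot: [180.0, 0.3, 175.1]
force: [0.2, 1.2, 0.6]
finger_gap: -0.0004
grasp_force: 0.0
```

```bash
python3 lids.py; ls pics
```

```text
[0.5356 0.0527 0.1144] [ 0.9  0.5 -1. ] 4.5333
0.069 [0.0644 0.0666 0.069 ] 77
0.023 [0.0662 0.0688 0.0708] 77
-0.023 [0.0641 0.0668 0.0701] 90
-0.069 [0.0685 0.0702 0.0718] 97
finger [[0.533, 0.086, 0.085], [0.538, 0.085, 0.086], [0.549, 0.083, 0.086], [0.54, 0.081, 0.086], [0.546, 0.082, 0.087], [0.543, 0.082, 0.087]]
l415.png
l453.png
lids.png
press1.png
press2.png
scene0.png
stand.png
top0.png
```

Lid d now reads the same height as lid c, which is home. The tip is about 21 mm above the reported TCP z, so home is at a reported 0.0425. Next I'll press the other three the same way.

Call:
{"fn": "send_rows", "kwargs": {"deltas": [[-1, [0, -0.575, 0], 0], [-1, [0, -0.575, 0], 0], [-1, [0, 0, 0.8], 0], [-1, [0, 0, 0.6], 0], [-1, [0, 0, 0.2], 0], [-1, [0, 0, 0.1], 0], [-1, [0, 0, 0.05], 0], [-1, [0, 0, 0.05], 0], [-1, [0, 0, 0], 0], [-1, [0, 0, 0], 0]]}}

```text
time_s: 5.37
position: [0.5296, 0.0071, 0.0426]
eef_rot: [-180.0, -0.0, 175.1]
force: [-14.2, -1.3, 23.0]
finger_gap: -0.0002
grasp_force: 11.6
```

Call:
{"fn": "send_rows", "kwargs": {"deltas": [[-1, [0, 0, -0.6], 0], [-1, [0, -0.575, -0.3], 0], [-1, [0, -0.575, 0], 0], [-1, [0, 0, 0.5], 0], [-1, [0, 0, 0.2], 0], [-1, [0, 0, 0.1], 0], [-1, [0, 0, 0.05], 0], [-1, [0, 0, 0.05], 0], [-1, [0, 0, 0], 0], [-1, [0, 0, 0], 0]]}}

```text
time_s: 6.2
position: [0.5264, -0.0383, 0.0426]
eef_rot: [-180.0, 0.0, 175.2]
force: [-9.2, 0.4, 23.0]
finger_gap: -0.0001
grasp_force: 11.1
```

Call:
{"fn": "send_rows", "kwargs": {"deltas": [[-1, [0, 0, -0.6], 0], [-1, [0, -0.575, -0.3], 0], [-1, [0, -0.575, 0], 0], [-1, [0, 0, 0.5], 0], [-1, [0, 0, 0.2], 0], [-1, [0, 0, 0.1], 0], [-1, [0, 0, 0.05], 0], [-1, [0, 0, 0.05], 0], [-1, [0, 0, 0], 0], [-1, [0, 0, 0], 0]]}}

```text
time_s: 7.03
position: [0.5226, -0.0844, 0.0426]
eef_rot: [-179.9, 0.0, 175.2]
force: [-8.8, -3.0, 23.8]
finger_gap: 0.0
grasp_force: 11.5
```

Call:
{"fn": "send_rows", "kwargs": {"deltas": [[-1, [0, 0, -0.6], 0], [-1, [0, 0, -0.9], 0], [-1, [0, 0, -1], 0], [-1, [0, 0, -1], 0], [-1, [0, 0, -1], 0], [-1, [0, 0, -1], 0], [-1, [0, 0, -0.9], 0], [-1, [0, 0, 0], 0]]}}

```text
time_s: 7.7
position: [0.5241, -0.0842, 0.3038]
eef_rot: [-179.9, 0.5, 175.2]
force: [1.8, 0.7, 0.1]
finger_gap: -0.0
grasp_force: 0.0
```

```bash
python3 lids.py; python3 - <<'E'
from h import *
g=load('scene');V=cloud(g);P=V.reshape(-1,3);P=P[~np.isnan(P[:,0])]
th=np.radians(-4.9);d=P[:,:2]-[.540,-.017];x=d@[np.cos(th),np.sin(th)];y=d@[-np.sin(th),np.cos(th)]
for z0,z1 in((.1,.14),(.14,.18),(.18,.22),(.222,.234),(.24,.27)):
    k=(x>.045)&(x<.12)&(abs(y)<.1)&(P[:,2]>z0)&(P[:,2]<z1); print(z0,np.percentile(x[k],[5,50,95]).round(4),np.percentile(y[k],[2,98]).round(3),k.sum(),P[k,2].max())
f=grab('top');W=cloud(f);P=W.reshape(-1,3);P=P[~np.isnan(P[:,0])];d=P[:,:2]-[.540,-.017];x=d@[np.cos(th),np.sin(th)];y=d@[-np.sin(th),np.cos(th)]
k=(x>.045)&(x<.12)&(abs(y)<.12)&(P[:,2]>.2)&(P[:,2]<.3);print('T',np.percentile(x[k],[5,50,95]).round(4),P[k,2].max(),k.sum())
E
```

```text
[ 0.5238 -0.0841  0.3006] [ 0.3  0.4 -0.5] 7.75
0.069 [0.0644 0.0673 0.0696] 69
0.023 [0.0639 0.0668 0.0691] 80
-0.023 [0.0645 0.067  0.0692] 88
-0.069 [0.0637 0.0673 0.0694] 99
finger [[0.541, 0.085, 0.085], [0.538, 0.081, 0.086], [0.543, 0.084, 0.086], [0.533, 0.085, 0.086], [0.538, 0.084, 0.086], [0.535, 0.081, 0.086]]
0.1 [0.0717 0.0728 0.0808] [-0.097  0.094] 38 0.13953555976702392
0.14 [0.0691 0.0702 0.0713] [-0.098  0.085] 35 0.17888440301667785
0.18 [0.0666 0.0677 0.0689] [-0.094  0.094] 40 0.21959608130864128
0.222 [0.0656 0.0664 0.0728] [-0.088  0.089] 31 0.23390408234264304
0.24 [0.0645 0.0677 0.0718] [-0.032  0.029] 93 0.25889730682392664
T [0.0645 0.0672 0.0719] 0.26116336435652476 177
```

All four lids are at equal height and home. The cover is at about 1.51 rad. I'll go over it and down behind it.

Call:
{"fn": "send_rows", "kwargs": {"deltas": [[-1, [-0.72, 0.425, 0], 0], [-1, [-0.72, 0.425, 0], 0], [-1, [-0.72, 0.425, 0], 0], [-1, [-0.72, 0.425, 0], 0], [-1, [0, 0, 0], 0], [-1, [0, 0, 0.8], 0], [-1, [0, 0, 0.8], 0], [-1, [0, 0, 0.55], 0], [-1, [0, 0, 0], 0], [-1, [0, 0, 0], 0]]}}

```text
time_s: 8.63
position: [0.6421, -0.0263, 0.2102]
eef_rot: [180.0, -0.2, 175.1]
force: [-0.7, 0.4, 0.5]
finger_gap: -0.0001
grasp_force: 0.0
```

```bash
cat > st.py <<'E'
from h import *
s=r.sense();p=s['position'];th=np.radians(-4.9);d=p[:2]-[.540,-.017]
print('station xy',d@[np.cos(th),np.sin(th)],d@[-np.sin(th),np.cos(th)],'z',p[2],s['force'].round(1),s['time_s'],s['eef_rot'].round(2))
E
python3 st.py; python3 - <<'E'
from h import *
g=grab('scene');save(g,'behind.png',(230,100,400,290),3.1)
E
```

```text
station xy 0.10248272178297196 -0.0004996503469416785 z 0.21021570347383578 [-0.7  0.4  0.5] 8.6333 [179.98  -0.19 175.14]
```

View pics/behind.png

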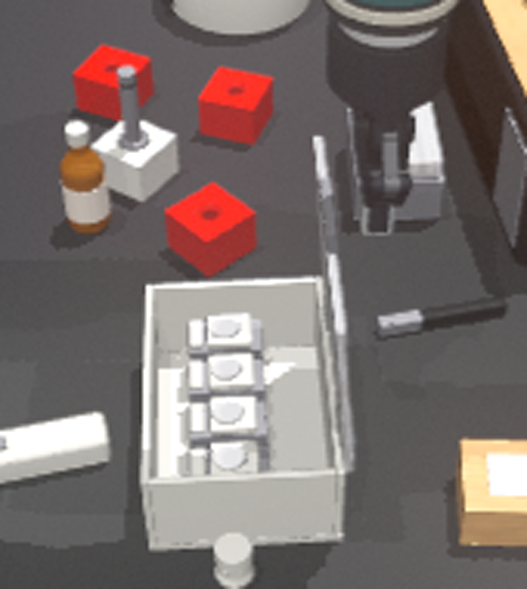

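The picture shows the closed fingers behind the cover, at crop (375,200), clear of the tip box and marker. I'll push the cover over along the arc.

Call:
{"fn": "send_rows", "kwargs": {"deltas": [[-1, [0.25, 0, 0.08], 0], [-1, [0.25, 0, 0.08], 0], [-1, [0.35, 0, 0.045], 0], [-1, [0.35, 0, 0.045], 0], [-1, [0.33, 0, 0.11], 0], [-1, [0.33, 0, 0.11], 0], [-1, [0.3, 0, 0.18], 0], [-1, [0.3, 0, 0.18], 0], [-1, [0.26, 0, 0.235], 0], [-1, [0.26, 0, 0.235], 0], [-1, [0, 0, 0], 0]]}}

```text
time_s: 9.6
position: [0.5237, -0.0165, 0.1599]
eef_rot: [-180.0, 0.0, 175.1]
force: [0.9, 1.4, 0.7]
finger_gap: -0.0001
grasp_force: 0.0
```

```bash
python3 st.py; python3 - <<'E'
from h import *
g=grab('scene');save(g,'push.png',(230,100,400,290),3.1)
V=cloud(g);P=V.reshape(-1,3);P=P[~np.isnan(P[:,0])]
th=np.radians(-4.9);d=P[:,:2]-[.540,-.017];x=d@[np.cos(th),np.sin(th)];y=d@[-np.sin(th),np.cos(th)]
for x0 in np.arange(-.1,.09,.02):
    k=(x>x0)&(x<x0+.02)&(y<-.05)&(y>-.1)&(P[:,2]>.08)&(P[:,2]<.4)
    if k.sum(): print(x0.round(3),np.percentile(P[k,2],[5,50,95]).round(3),k.sum())
E
```

```text
station xy -0.016330910568729852 -0.00089672040702537 z 0.15988445658126596 [0.9 1.4 0.7] 9.6 [-1.8000e+02  5.0000e-02  1.7512e+02]
-0.08 [0.084 0.086 0.088] 43
-0.04 [0.179 0.187 0.276] 173
-0.02 [0.161 0.173 0.278] 232
0.0 [0.142 0.151 0.159] 153
0.02 [0.126 0.134 0.142] 146
0.04 [0.108 0.116 0.124] 141
0.06 [0.093 0.1   0.107] 130
0.08 [0.084 0.088 0.091] 25
```

The cover is at about 0.70 rad, as planned. Continuing down.

Call:
{"fn": "send_rows", "kwargs": {"deltas": [[-1, [0.21, 0, 0.28], 0], [-1, [0.21, 0, 0.28], 0], [-1, [0.15, 0, 0.316], 0], [-1, [0.15, 0, 0.316], 0], [-1, [0.085, 0, 0.34], 0], [-1, [0.085, 0, 0.34], 0], [-1, [0, 0, 0.15], 0], [-1, [0, 0, 0.1], 0], [-1, [0, 0, 0.05], 0], [-1, [0, 0, 0], 0], [-1, [0, 0, 0], 0]]}}

```text
time_s: 10.57
position: [0.4898, -0.0137, 0.0727]
eef_rot: [-180.0, 0.1, 175.1]
force: [-0.6, -0.1, 0.2]
finger_gap: 0.0001
grasp_force: 0.0
```

```bash
python3 st.py
```

```text
station xy -0.0503298963793862 -0.0010260563530697425 z 0.07272521489632157 [-0.6 -0.1  0.2] 10.5667 [-1.8000e+02  5.0000e-02  1.7511e+02]
```

Call:
{"fn": "send_rows", "kwargs": {"deltas": [[-1, [0, 0, 0.05], 0], [-1, [0, 0, 0.05], 0], [-1, [0, 0, 0.025], 0], [-1, [0, 0, 0], 0], [-1, [0, 0, 0], 0]]}}

```text
time_s: 10.98
position: [0.4898, -0.0138, 0.0693]
eef_rot: [-180.0, 0.2, 175.1]
force: [-11.7, 1.0, 38.9]
finger_gap: 0.0001
grasp_force: 19.2
```

Call:
{"fn": "send_rows", "kwargs": {"deltas": [[-1, [0, 0, -0.6], 0], [-1, [0, 0, -0.85], 0], [-1, [0, 0, -0.85], 0], [0.2, [0.1, 0.8, 0], 0], [0.2, [0.1, 0.8, 0], 0], [0.2, [0.1, 0.8, 0], 0], [0.2, [0.1, 0.8, 0], 0], [0.2, [0.1, 0.8, 0], 0], [0.2, [0.1, 0.8, 0], 0], [0.2, [0.1, 0.8, 0], 0], [0.2, [0.1, 0.8, 0], 0], [0.2, [0.1, 0.8, 0], 0], [0.2, [0.1, 0.8, 0], 0], [0.2, [0.1, 0.79, 0], 0], [0.2, [0, 0, 0], 0], [0.2, [0, 0, 0], 0]]}}

```text
time_s: 12.32
position: [0.4749, 0.3418, 0.1588]
eef_rot: [-180.0, -0.0, 175.2]
force: [-1.1, -0.8, -0.4]
finger_gap: 0.051
grasp_force: 0.0
```

```bash
python3 st.py; python3 - <<'E'
from h import *
for n in('scene','top'):
    g=grab(n);V=cloud(g);P=V.reshape(-1,3);P=P[~np.isnan(P[:,0])]
    th=np.radians(-4.9);d=P[:,:2]-[.540,-.017];x=d@[np.cos(th),np.sin(th)];y=d@[-np.sin(th),np.cos(th)]
    for x0 in (-.095,-.07,-.03,.03,.06):
        k=(abs(x-x0)<.01)&(abs(y)<.025)&(P[:,2]>.04)
        if k.sum(): print(n,x0,np.percentile(P[k,2],[5,50,95]).round(3),k.sum())
    k=(P[:,2]>.115)&(P[:,2]<.135)&(abs(P[:,0]-.476)<.03)&(abs(P[:,1]-.34)<.03)
    if k.sum(): print('stylus top',P[k].mean(0).round(4),k.sum())
    # start button / power from colour image: opening darker ring
    k=(P[:,2]>.053)&(P[:,2]<.075)&(abs(P[:,0]-.44)<.05)&(abs(P[:,1]+.28)<.05); print('power',np.median(P[k],0).round(4),((P[k].min(0)+P[k].max(0))/2).round(4),k.sum())
    if n=='top': save(g,'ctl.png',(390,225,450,275),9)
E
```

```text
station xy -0.09554734887431314 0.3519211411784561 z 0.15882072757291452 [-1.1 -0.8 -0.4] 12.3167 [-1.7999e+02 -1.0000e-02  1.7525e+02]
scene -0.095 [0.092 0.093 0.095] 67
scene -0.07 [0.091 0.093 0.096] 126
scene -0.03 [0.089 0.092 0.094] 128
scene 0.03 [0.09  0.092 0.095] 126
scene 0.06 [0.09  0.093 0.095] 128
stylus top [0.4767 0.3369 0.1254] 39
power [ 0.4327 -0.286   0.0626] [ 0.439  -0.2799  0.064 ] 511
top -0.095 [0.087 0.092 0.096] 60
top -0.07 [0.085 0.092 0.096] 104
top -0.03 [0.086 0.09  0.095] 105
top 0.03 [0.086 0.09  0.095] 103
top 0.06 [0.085 0.091 0.096] 107
power [ 0.4322 -0.2791  0.06  ] [ 0.4366 -0.2801  0.0637] 220
```

View pics/ctl.png

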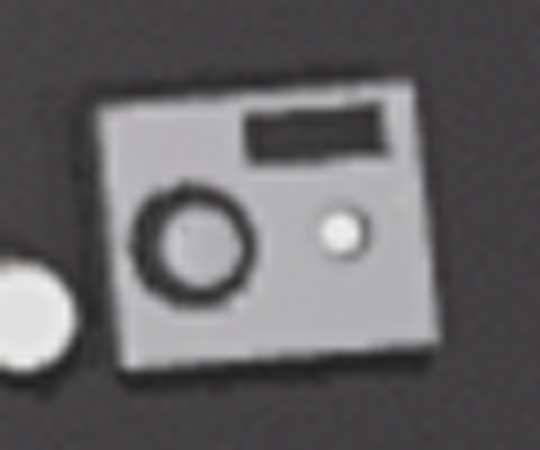

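The cover is flat, with its top at 91 to 93 mm everywhere. In the control box crop, the white recessed button is at (343,233) and the big power button is at (195,248). Descending over the stylus and gripping it.

Call:
{"fn": "send_rows", "kwargs": {"deltas": [[0.2, [0, 0, 0.6], 0], [0.2, [0, 0, 0.6], 0], [0.2, [0, 0, 0.6], 0], [0.2, [0, 0, 0.5], 0], [0.2, [0, 0, 0.15], 0], [0.2, [0, 0, 0], 0], [-1, [0, 0, 0], 0], [-1, [0, 0, 0], 0], [-1, [0, 0, 0], 0], [-1, [0, 0, 0], 0], [-1, [0, 0, 0], 0], [-1, [0, 0, 0], 0]], "squeeze": 50}}

```text
time_s: 13.42
position: [0.4759, 0.3407, 0.0624]
eef_rot: [180.0, 0.1, 175.1]
force: [1.3, -1.2, 7.1]
finger_gap: 0.017
grasp_force: 49.0
```

```bash
python3 st.py; python3 - <<'E'
from h import *
f=load('top');g=load('scene')
print(ray(f,428.0,250.9,.05),ray(f,428.1,250.9,.042))
def blob(f,b,h):
    x0,y0,x1,y1=b;m=(f['color'][y0:y1,x0:x1].min(2)>205).astype(np.uint8);n,l,s,c=cv2.connectedComponentsWithStats(m)
    for i in range(1,n):
        if s[i,4]>6: print(s[i],c[i]+[x0,y0],ray(f,*(c[i]+[x0,y0]),h).round(4))
blob(f,(415,240,440,260),.042);blob(g,(250,335,300,380),.042)
E
```

```text
station xy -0.09441570884447686 0.3509147222783051 z 0.06243209867559433 [ 1.3 -1.2  7.1] 13.4167 [1.7995e+02 1.2000e-01 1.7511e+02]
[ 0.43637817 -0.33316378  0.05      ] [ 0.43634632 -0.33537047  0.042     ]
[11  9  4  4 11] [427.45454545 250.36363636] [ 0.438  -0.3333  0.042 ]
[21 20  8  6 33] [274.24242424 357.78787879] [ 0.4377 -0.3329  0.042 ]
```

Gripped, with a gap of 17 mm. Now lifting straight up and checking the hold.

Call:
{"fn": "send_rows", "kwargs": {"deltas": [[-1, [0, 0, -0.25], 0], [-1, [0, 0, -0.5], 0], [-1, [0, 0, -0.75], 0], [-1, [0, 0, -0.75], 0], [-1, [0, 0, -0.75], 0], [-1, [0, 0, -0.75], 0], [-1, [0, 0, 0], 0], [-1, [0, 0, 0], 0]]}}

```text
time_s: 14.08
position: [0.4757, 0.3408, 0.2133]
eef_rot: [179.9, 0.2, 175.1]
force: [0.6, -0.6, -1.7]
finger_gap: 0.0166
grasp_force: 48.7
```

```bash
python3 st.py; cat > sty.py <<'E'
from h import *
import sys
g=grab('scene');V=cloud(g);p=r.sense()['position'];P=V.reshape(-1,3);P=P[~np.isnan(P[:,0])]
k=(np.hypot(P[:,0]-p[0],P[:,1]-p[1])<.03)&(P[:,2]<p[2]+.04)&(P[:,2]>p[2]-.08);Q=P[k]
for z in np.arange(p[2]-.08,p[2]+.04,.006):
    m=abs(Q[:,2]-z)<.003
    if m.sum(): print('z%+.3f'%(z-p[2]),(Q[m].mean(0)-p).round(4)[:2],(np.ptp(Q[m,0])).round(4),m.sum())
u0=int(sys.argv[1]);v0=int(sys.argv[2]);save(g,sys.argv[3],(u0,v0,u0+90,v0+110),5)
E
python3 sty.py 220 60 sty.png
```

```text
station xy -0.09460487198948199 0.35104953473339673 z 0.21327380731320492 [ 0.6 -0.6 -1.7] 14.0833 [1.7989e+02 1.6000e-01 1.7512e+02]
z-0.056 [0.0008 0.001 ] 0.0054 2
z-0.050 [ 0.001  -0.0017] 0.0054 5
z-0.044 [-0.0002  0.0006] 0.0029 3
z-0.038 [ 0.0012 -0.0018] 0.0028 3
z-0.032 [ 0.0013 -0.0016] 0.0031 4
z-0.026 [ 0.0019 -0.0011] 0.0031 4
z-0.014 [-0.0005 -0.005 ] 0.0307 28
z-0.008 [ 0.0033 -0.0064] 0.0282 24
z-0.002 [ 0.0025 -0.0056] 0.0144 13
z+0.004 [ 0.0005 -0.0075] 0.0144 9
z+0.010 [ 0.0008 -0.0069] 0.0171 15
z+0.016 [ 0.0005 -0.0076] 0.014 10
z+0.022 [ 0.0017 -0.0126] 0.0112 5
z+0.028 [-0.0017 -0.0109] 0.0229 7
z+0.034 [ 0.0007 -0.0156] 0.0234 21
```

View pics/sty.png

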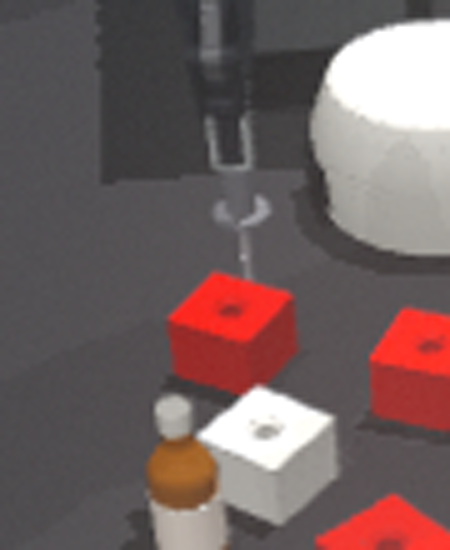

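The picture shows the stylus held upright above the stand, with its flange at (242,210) and the hole at (267,430). The tip is 59 mm below the reported TCP z. Carrying it to the control box.

Call:
{"fn": "send_rows", "kwargs": {"deltas": [[-1, [-0.023, -0.5, 0], 0], [-1, [-0.023, -0.88, 0], 0], [-1, [-0.023, -0.88, 0], 0], [-1, [-0.023, -0.88, 0], 0], [-1, [-0.023, -0.88, 0], 0], [-1, [-0.023, -0.88, 0], 0], [-1, [-0.023, -0.88, 0], 0], [-1, [-0.023, -0.88, 0], 0], [-1, [-0.023, -0.88, 0], 0], [-1, [-0.023, -0.88, 0], 0], [-1, [-0.023, -0.88, 0], 0], [-1, [-0.023, -0.88, 0], 0], [-1, [-0.023, -0.88, 0], 0], [-1, [-0.023, -0.88, 0], 0], [-1, [-0.023, -0.88, 0], 0], [-1, [-0.023, -0.88, 0], 0], [-1, [-0.023, -0.88, 0], 0], [-1, [-0.023, -0.88, 0], 0], [-1, [-0.023, -0.88, 0], 0], [-1, [-0.023, -0.54, 0], 0]]}}

```text
time_s: 15.8
position: [0.4349, -0.3364, 0.2098]
eef_rot: [179.9, -0.1, 175.0]
force: [0.9, 0.3, -1.5]
finger_gap: 0.0171
grasp_force: 48.9
```

Call:
{"fn": "send_rows", "kwargs": {"deltas": [[-1, [0, 0, 0], 0], [-1, [0, 0, 0.5], 0], [-1, [0, 0, 0.5], 0], [-1, [0, 0, 0.5], 0], [-1, [0, 0, 0.5], 0], [-1, [0, 0, 0], 0], [-1, [0, 0, 0], 0]]}}

```text
time_s: 16.38
position: [0.4353, -0.3327, 0.1305]
eef_rot: [179.9, -0.1, 175.1]
force: [0.6, 0.3, 0.6]
finger_gap: 0.0169
grasp_force: 48.9
```

```bash
python3 st.py; python3 sty.py 240 290 sty2.png; python3 - <<'E'
from h import *
print(r.sense()['position'].round(4))
E
```

```text
station xy -0.07737447632142261 -0.32350072799666524 z 0.13048964221522338 [0.6 0.3 0.6] 16.3833 [ 1.7989e+02 -1.2000e-01  1.7513e+02]
z-0.080 [ 0.0016 -0.004 ] 0.0587 194
z-0.074 [-0.0047 -0.0058] 0.051 6
z-0.062 [ 0.0009 -0.0006] 0.002 2
z-0.056 [-0.0006 -0.0019] 0.0019 2
z-0.050 [ 0.0003 -0.0009] 0.0057 5
z-0.044 [ 0.0002 -0.0026] 0.0016 2
z-0.020 [-0.0042 -0.0091] 0.0218 3
z-0.014 [ 0.0026 -0.0056] 0.0302 118
z-0.008 [ 0.002  -0.0057] 0.0192 17
z-0.002 [ 0.0019 -0.0065] 0.0151 12
z+0.004 [ 0.0027 -0.0059] 0.0132 4
z+0.022 [ 0.0072 -0.0158] 0.0017 2
z+0.028 [ 0.0087 -0.0065] 0.0034 5
z+0.034 [ 0.0092 -0.0142] 0.0005 3
[ 0.4358 -0.3334  0.1315]
```

Call:
{"fn": "send_rows", "kwargs": {"deltas": [[-1, [-0.025, 0, 0.3], 0], [-1, [0, 0, 0.3], 0], [-1, [0, 0, 0.1], 0], [-1, [0, 0, 0.1], 0], [-1, [0, 0, 0.05], 0], [-1, [0, 0, 0], 0], [-1, [0, 0, 0], 0]]}}

```text
time_s: 17.02
position: [0.4372, -0.3341, 0.0979]
eef_rot: [-180.0, 0.0, 175.1]
force: [0.4, 1.4, 3.6]
finger_gap: 0.0172
grasp_force: 49.2
```

Call:
{"fn": "send_rows", "kwargs": {"deltas": [[-1, [0, 0, 0.05], 0], [-1, [0, 0, 0.025], 0], [-1, [0, 0, 0], 0], [-1, [0, 0, 0], 0], [-1, [0, 0, 0], 0]]}}

```text
time_s: 17.43
position: [0.4376, -0.3345, 0.0956]
eef_rot: [-179.9, 0.1, 175.1]
force: [-2.2, 3.0, 17.7]
finger_gap: 0.0168
grasp_force: 51.2
```

The button is fully down, with 17.7 N at the hard stop. Lifting out and carrying the stylus back.

Call:
{"fn": "send_rows", "kwargs": {"deltas": [[-1, [0, 0, -0.3], 0], [-1, [0, 0, -0.6], 0], [-1, [0, 0, -0.7], 0], [-1, [0, 0, -0.7], 0], [-1, [0, 0, -0.65], 0], [-1, [0, 0, 0], 0]]}}

```text
time_s: 17.93
position: [0.4382, -0.3353, 0.2169]
eef_rot: [-179.7, 0.3, 175.1]
force: [-0.1, 0.2, -0.3]
finger_gap: 0.0167
grasp_force: 49.0
```

Call:
{"fn": "send_rows", "kwargs": {"deltas": [[-1, [0.024, 0.5, 0], 0], [-1, [0.024, 0.88, 0], 0], [-1, [0.024, 0.88, 0], 0], [-1, [0.024, 0.88, 0], 0], [-1, [0.024, 0.88, 0], 0], [-1, [0.024, 0.88, 0], 0], [-1, [0.024, 0.88, 0], 0], [-1, [0.024, 0.88, 0], 0], [-1, [0.024, 0.88, 0], 0], [-1, [0.024, 0.88, 0], 0], [-1, [0.024, 0.88, 0], 0], [-1, [0.024, 0.88, 0], 0], [-1, [0.024, 0.88, 0], 0], [-1, [0.024, 0.88, 0], 0], [-1, [0.024, 0.88, 0], 0], [-1, [0.024, 0.88, 0], 0], [-1, [0.024, 0.88, 0], 0], [-1, [0.024, 0.88, 0], 0], [-1, [0.024, 0.88, 0], 0], [-1, [0.024, 0.55, 0], 0]]}}

```text
time_s: 19.6
position: [0.4751, 0.3438, 0.2116]
eef_rot: [180.0, -0.0, 175.2]
force: [0.2, -0.7, -1.4]
finger_gap: 0.0166
grasp_force: 49.0
```

Call:
{"fn": "send_rows", "kwargs": {"deltas": [[-1, [0, 0, 0], 0], [-1, [0, 0, 0], 0], [-1, [0, 0, 0], 0]]}}

```text
time_s: 19.85
position: [0.4753, 0.3403, 0.2119]
eef_rot: [-180.0, -0.0, 175.1]
force: [0.6, 1.0, -0.6]
finger_gap: 0.0167
grasp_force: 49.1
```

```bash
python3 st.py; python3 sty.py 220 60 sty3.png; python3 - <<'E'
from h import *
print(r.sense()['position'].round(4))
E
```

```text
station xy -0.09502937597895368 0.35051038560761005 z 0.21190599869783872 [ 0.6  1.  -0.6] 19.85 [-1.7997e+02 -2.0000e-02  1.7512e+02]
z-0.056 [-0.0006 -0.0021] 0.0029 3
z-0.050 [-0.0011 -0.0021] 0.0028 3
z-0.044 [ 0.0003 -0.0025] 0.0028 3
z-0.038 [ 0.0006 -0.0016] 0.0034 6
z-0.032 [ 0.0026 -0.0022] 0.0 1
z-0.026 [ 0.     -0.0049] 0.0056 4
z-0.020 [ 0.015  -0.0028] 0.0 1
z-0.014 [-0.0004 -0.0066] 0.0313 45
z-0.008 [-0.0017 -0.0074] 0.0225 12
z-0.002 [ 0.0001 -0.0073] 0.0166 14
z+0.004 [ 0.0005 -0.006 ] 0.0168 12
z+0.010 [-0.0003 -0.0078] 0.0137 12
z+0.016 [-0.0012 -0.0069] 0.0137 5
z+0.022 [-0.0014 -0.0135] 0.0163 7
z+0.028 [-0.0003 -0.0128] 0.0234 14
z+0.034 [-0.0012 -0.02  ] 0.0189 15
[0.4754 0.34   0.2121]
```

Call:
{"fn": "send_rows", "kwargs": {"deltas": [[-1, [0, 0, 0.6], 0], [-1, [0, 0, 0.6], 0], [-1, [0, 0, 0.6], 0], [-1, [0, 0, 0.5], 0], [-1, [0, 0, 0.3], 0], [-1, [0, 0, 0.3], 0], [-1, [0, 0, 0.3], 0], [-1, [0, 0, 0.2], 0], [-1, [0, 0, 0.2], 0], [-1, [0, 0, 0.1], 0], [-1, [0, 0, 0], 0], [-1, [0, 0, 0], 0]]}}

```text
time_s: 20.9
position: [0.4756, 0.3407, 0.0645]
eef_rot: [180.0, 0.0, 175.1]
force: [0.4, 0.3, -1.1]
finger_gap: 0.0167
grasp_force: 49.1
```

Call:
{"fn": "send_rows", "kwargs": {"deltas": [[-1, [0, 0, 0.05], 0], [-1, [0, 0, 0], 0], [-1, [0, 0, 0], 0]]}}

```text
time_s: 21.15
position: [0.4756, 0.341, 0.0625]
eef_rot: [180.0, 0.0, 175.1]
force: [0.4, 0.1, -0.3]
finger_gap: 0.017
grasp_force: 49.2
```

Call:
{"fn": "send_rows", "kwargs": {"deltas": [[0.2, [0, 0, 0], 0], [0.2, [0, 0, 0], 0], [0.2, [0, 0, 0], 0], [0.2, [0, 0, 0], 0], [0.2, [0, 0, 0], 0]]}}

```text
time_s: 21.57
position: [0.4754, 0.3409, 0.0622]
eef_rot: [180.0, 0.0, 175.1]
force: [-0.1, -0.6, -0.0]
finger_gap: 0.0512
grasp_force: 0.0
```

Released. Going up and taking the final check.

Call:
{"fn": "send_rows", "kwargs": {"deltas": [[0.2, [0, 0, -0.3], 0], [0.2, [0, 0, -0.6], 0], [0.2, [0, 0, -0.8], 0], [0.2, [0, 0, -0.8], 0], [0.2, [0, 0, -0.8], 0], [0.2, [0, 0, -0.8], 0], [0.2, [0, 0, 0], 0], [0.2, [0, 0, 0], 0]]}}

```text
time_s: 22.23
position: [0.4761, 0.3412, 0.2277]
eef_rot: [179.9, 0.2, 175.1]
force: [-0.6, 0.2, -0.9]
finger_gap: 0.0514
grasp_force: 0.0
```

```bash
python3 st.py; python3 - <<'E'
from h import *
g=grab('scene');P=cloud(g).reshape(-1,3)
for a,b in((.055,.075),(.085,.11),(.122,.14)):
    k=(np.hypot(P[:,0]-.4755,P[:,1]-.341)<.025)&(P[:,2]>a)&(P[:,2]<b);print(a,P[k].mean(0).round(4),P[k,2].max().round(4),k.sum())
th=np.radians(-4.9);d=P[:,:2]-[.540,-.017];x=d@[np.cos(th),np.sin(th)];y=d@[-np.sin(th),np.cos(th)]
k=(abs(x+.07)<.01)&(abs(y)<.09)&(P[:,2]>.06);print('cover',np.median(P[k,2]))
cv2.imwrite('pics/final.png',cv2.resize(g['color'][90:390,180:420,::-1],(480,600)))
E
```

```text
station xy -0.09427538745134016 0.35145068993038375 z 0.22772160209747144 [-0.6  0.2 -0.9] 22.2333 [1.7991e+02 1.5000e-01 1.7511e+02]
0.055 [0.4756 0.3345 0.0655] 0.075 30
0.085 [0.4759 0.334  0.0978] 0.1098 39
0.122 [0.4751 0.3367 0.1284] 0.1326 26
cover 0.09324343105601113
```

View pics/final.png

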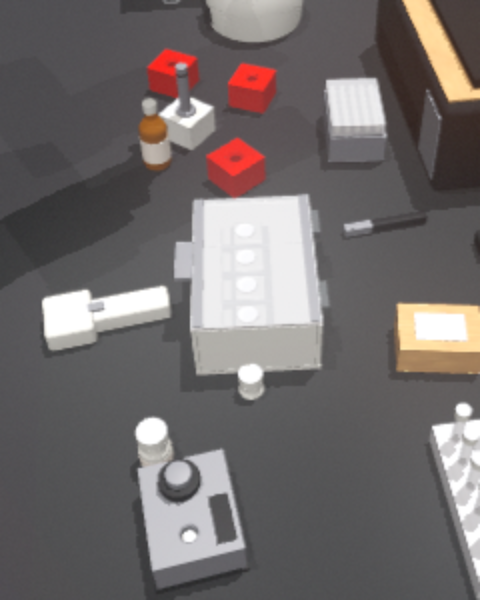

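The final picture shows the stylus upright in the white stand at (185,105), the cover flat at (255,260), the button released at (188,535), and the bystanders in place.

```bash
python3 -c "
from h import *
print(workorder.job_done())"
```

```text
the job is handed in; nothing more can be done
None
```

I finished the whole job and handed it in at about 22 s of the 72 s allowed: all four lids pressed home, cover shut flat, recessed button pushed fully down with the stylus, and the stylus back upright in its stand; the hand-in returned no verdict.

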